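# Van from the stock shelf to the loading gantry

### The arm

A 6-joint arm with a two-finger parallel gripper is mounted at the origin on the work surface. World frame = base frame: x ahead of the robot, y to its left, z up, the work surface at z = 0. Lengths are in m, angles in rad, forces in N, time in s.
With the tool pointing down it reaches from about 0.275 to 0.725 m from the base axis. Payload 15.9 kg.
Tool frame: the origin (TCP) lies midway between the tips of the shut fingers; the grasp point (between the pads) lies r.hold_point_z behind it (r.hold_point_z is the distance from the TCP to the grasp point, in m); z points along the fingers, y is the line along which they close (so a half turn about z gives the same grasp; the last joint's range is limited). The gripper opens to 85 mm and grips with 20 to 120 N. Pads are 22 mm wide; open, the fingers measure 114 mm over their backs; the gripper's body (76 mm by 85 mm) begins 54 mm behind the grasp point. The pads swing forward as they close: fully open they stand 13 mm farther back than shut.
Start: joints at [-1.28, 0.213, -0.034, 1.323, 0, 1.571], TCP at [0.143, -0.479, 0.231] pointing down, gripper open.
Joint ranges: [-2.98, 2.98], [-0.74, 1.72], [-1.14, 1.35], [-2.1, 2.04], [-1.57, 1.44], [-3.14, 3.14]. Speed limits (rad/s): [1.89, 1.89, 2.39, 2.57, 3.14, 3.14].

### API

Orientations are given as [roll, pitch, yaw] about the fixed x, y, z axes, in that order (R = Rz(yaw) Ry(pitch) Rx(roll)).
In Python, from plant import r gives the robot as it stands.
- The arm moves only by the tool move_arm, never from a script. Its arguments are lists of equal length, an entry for each row: "hand": the opening, from -1 (shut) to 1 (fully open); "xyz": the shift along the tool's x, y, z in mm, a list of three; "yaw": the turn about the tool's z in degrees. In form: {"hand": [hand, ...], "xyz": [[x, y, z], ...], "yaw": [yaw, ...]}. A call has 1 to 5 rows; each row shifts and turns the commanded pose from where the row before left it, along the tool's axes as they then stand; what a row does not reach is not made up. A row lasts 1/10 s, in which the tool goes at most 50 mm and 8.59 degrees, less where a joint would pass 70% of its speed; a pose out of reach is approached as far as the arm can. A call is refused whole if a number of a shift passes 50 or a number of a turn 8.59, either way. A call with a gripper value outside its range is refused whole. The fingers move at their own pace and stop on an object; "force" is the grip in N (left out, the last holds). Time passes only in rows, so rows that do not move let the fingers close. It gives the time, the measured TCP pose, the force, the opening and the grip force at its end, in the units of the state.
- r.get_obs(): the state, without advancing time (a new reading comes with each control period).
- r.capture(name): name is "side" or "top"; returns (picture, depth): 480x640x3 uint8, blue, green, red; 480x640 float32, m along the optical axis (not along the pixel's ray), 0 where there is no reading.
- r.camera_model(name): a dict with "mtx" (3x3 intrinsics, pixels), "R" (3x3) and "t" (3): a world point X has camera coordinates R X + t. Camera axes: x right, y down, z forward; pixel columns grow to the right and rows downward; lengths in m; the calibration is good to about 2 mm. A picture is of the moment at which its call begins. camera_model takes no time and is no camera call.
- r.finish_job(): hands the job in; it is judged then, once.
Trained networks look in the newest picture that a camera, given by its name, has taken for a name from the list of things; names that differ only in an ending like _2 or _b are one class to them, and where a whole thing is asked for, a point or a joint stands for the part that bears it (a point fixed in the world has none). Each returns a list of dicts, best first, with "score" (0 to 1); they miss things now and then, are a little off and sometimes report something else, mostly with a low value. They report only what shows in the picture. A call takes as long as a camera call.
- r.boxes_of(camera, target): "centre" ([column, row] in pixels, amid what is visible of it).
The state is a dict: "clock": time; "joint_positions": joint angles; "joint_velocities": joint speeds; "effort": joint torques, N m; "position": TCP position; "tool_rot": TCP orientation; "wrist_force": force on the tool from outside, world axes, zero at the start; "torque": the same for the moment, N m; "opening": finger opening in m; "gripper_force": force on a finger pad.
Only numpy, scipy, OpenCV 4.12 (cv2) and the standard library are available. Lean on these libraries where they do the work, as an engineer would, in place of code of your own. Each camera call takes 0.05 s, during which the arm holds its last target. There are 200 camera calls.

### The job

Take the covered van from the model railway's stock shelf: lift it up over the shelf's front retaining rail, then draw it forward. Set it down gently with its wheels on the rails of the siding, wholly clear of the loading gantry, and then slide it along the rails, without lifting it, until it stands centred under the gantry, and let go. Leave the other wagons and the signal hut where they are.

Things in the scene. Friction and masses are not known exactly. Their poses are not given: they have to be found in the camera images.
- van: Covered goods van, the only wagon that is a closed brown box with a flat roof: 140 long (its x), 40 wide (its y), 62 high, about 0.2 kg, both ends alike. Origin: under its middle, level with the bottoms of the wheel flanges, on which it stands on the shelf. Box sides flat and upright, 24 to 58 above the origin; ends flat from 18 up.
- van_wheels (a point): Middle of the van at the level of its wheel treads, 4.5 above its origin; on the track it comes to rail-top level. Four flanged wheels that do not turn (the van slides): axles 45 either side of the middle, flanges 25 in diameter, outer faces 17 apart; treads 17 to 34 apart.
- shelf: Fixed stock shelf, front to -x (the robot) at yaw 0. Origin: centre of its underside, on the table. Board 200 deep (x), 500 long (y), top 50 above the origin. Three wagons stand on it side by side, about 130 apart, each lengthwise along the shelf's x, middle near x = 0. Low lip, to 70 high, along the back edge.
- rail_mid (a point): Top of the front retaining rail, at mid length: an 8 mm round steel bar along the shelf's y, 92 in front of the shelf's middle, top 76 above the table (26 above the board), on short posts. Fixed.
- lamp_mid (a point): Middle of the underside of the fixed lamp bar that runs along the shelf's y above the middle of the wagons: 46 deep (23 each way along the shelf's x), underside 208 and top 225 above the table, on posts at y = +-240. A gripper cannot come straight down on a wagon; it must lean in from the front.
- siding: Fixed straight track, 540 long along its y, bed 66 wide, 10 thick. Origin: centre of its underside, on the table. Two rails along y, each 4 wide, inner faces 22 apart, tops 20 above the origin; a van on the rails has its origin 15.5 above the siding's origin and 2.5 side play each way. A buffer stop, 48 high, at each end, from y = +-258 outwards.
- gantry: Fixed loading gantry, a portal across the siding. Origin: at table level, on the track's middle line, midway through the portal; y along the rails. 40 deep along y, underside 95, top 107 with a small hopper to 125; legs 40 to 50 from the middle line. The van enters only along the rails; centred, its middle is at the gantry's origin. One side has at least 235 of open track.
- tank: Tank wagon, same chassis, with a lying brown barrel: 140 long, 35 wide, 65 high. Bystander on the shelf. Origin as the van's.
- openwagon: Empty open wagon, same chassis with low brown walls: 140 long, 40 wide, 44 high. Bystander on the shelf. Origin as the van's.
- hut: Small plank signal hut, 50 x 70, 64 high, loose on the table beside the shelf's left end. Bystander. Origin: centre of its underside.

How it is judged:
By the outcome, as a careful person would: the job done as asked, in the order asked, and still so for the second after the job is handed in, with the robot touching nothing.
It also fails if it takes over 67 s, if anything falls off the work surface, if the arm or the gripper's body presses on something with over 40 N, if the wrist force passes 120 N, or if a joint passes its speed limit or range.

## Working session

There is one attempt and no reset: what is moved stays moved. The work goes in short steps, Python scripts to look and compute and a tool call to move; the robot and the scene stay as the last step left them, time stands still between calls to the robot, and variables do not carry over. Pictures are saved under pics/ and viewed, at most 10 in all, crops included, and the job is handed in when it is done.

Besides the shell and the picture viewer there is one more tool, called by a JSON object that holds its "api" and its "payload". move_arm: Moves the arm, as the interface text tells. Its arguments: {"type":"object","properties":{"hand":{"type":"array","items":{"type":"number"}},"xyz":{"type":"array","items":{"type":"array","items":{"type":"number"}}},"yaw":{"type":"array","items":{"type":"number"}},"force":{"type":"number"}},"required":["hand","xyz","yaw"]}

```bash
mkdir -p pics; ls; python3 - <<'E'
from plant import r
import cv2,numpy as np
for c in ("side","top"):
    p,d=r.capture(c); cv2.imwrite(f"pics/{c}0.png",p); np.save(f"pics/{c}0.npy",d)
    m=r.camera_model(c); print(c,m)
    for n in ("van","tank","openwagon","gantry","siding","shelf","hut","rail_mid","lamp_mid"):
        print(n,[(x['centre'],round(x['score'],2)) for x in r.boxes_of(c,n)][:3])
print(r.get_obs(), r.hold_point_z)
E
```

```text
pics
side {'mtx': array([[438.29764546,   0.        , 319.391427  ],
       [  0.        , 438.29764546, 235.90606974],
       [  0.        ,   0.        ,   1.        ]]), 'R': array([[-0.753529  , -0.65740166, -0.00413569],
       [-0.46514856,  0.5375885 , -0.70330322],
       [ 0.46457601, -0.52803566, -0.71087796]]), 't': array([0.51694572, 0.26567831, 0.63628872])}
van [([377.8, 146.4], 0.96)]
tank [([303.0, 212.9], 0.72), ([317.2, 192.9], 0.29), ([426.2, 251.7], 0.22)]
openwagon [([338.4, 177.6], 0.86)]
gantry [([424.2, 250.1], 0.96)]
siding [([391.0, 300.0], 0.62), ([376.7, 141.5], 0.15)]
shelf [([316.3, 193.5], 0.77)]
hut [([245.9, 385.6], 0.76)]
rail_mid [([320.7, 190.6], 0.95)]
lamp_mid []
top {'mtx': array([[482.93007215,   0.        , 315.33005302],
       [  0.        , 482.93007215, 245.10378251],
       [  0.        ,   0.        ,   1.        ]]), 'R': array([[-0.02248974, -0.99910159, -0.03591957],
       [-0.98765633,  0.02777425, -0.15415438],
       [ 0.15501352,  0.0320093 , -0.98739365]]), 't': array([0.16899727, 0.58399608, 1.0164791 ])}
van [([469.1, 215.6], 
[... 319 characters left out ...]
': array([-1.27998178e+00,  2.12916286e-01, -3.44086366e-02,  1.32352984e+00,
        1.99754338e-05,  1.57083128e+00]), 'joint_velocities': array([-4.66755897e-05, -1.27022420e-03, -1.05869675e-05, -3.60545845e-04,
        6.03936793e-05, -2.48769328e-03]), 'effort': array([ 3.08357601e-03, -6.85981607e+01,  4.87326050e+01,  1.47805717e-03,
       -2.57208139e-04, -4.07334403e-05]), 'position': array([ 0.14336303, -0.4789723 ,  0.23129426]), 'tool_rot': array([-3.14153422e+00, -1.99733911e-05,  2.90779589e-01]), 'wrist_force': array([-0.5452799 ,  0.49214611,  0.29299595]), 'torque': array([-0.02142123, -0.01407312, -0.02446373]), 'gripper_force': 0.0, 'opening': 0.08555031629258356} 0.0187
```

View pics/side0.png

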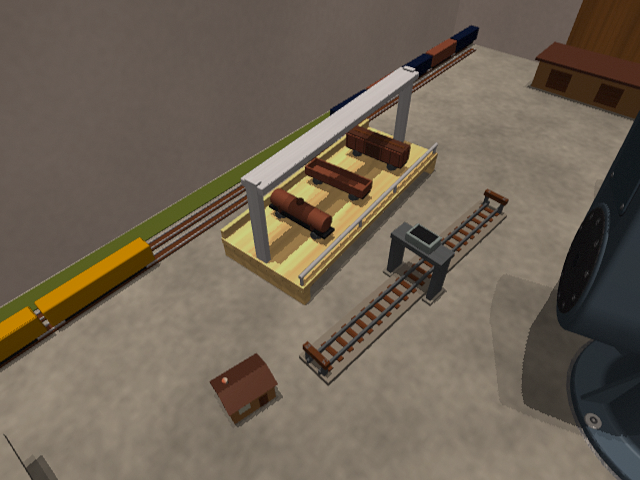

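View pics/top0.png

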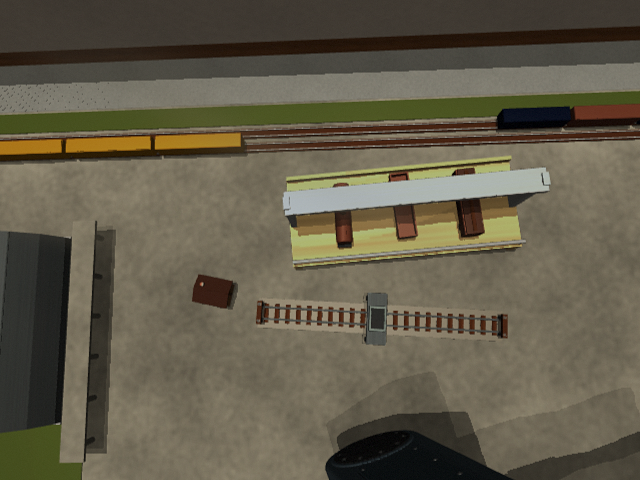

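Side view: the van is the closed box at about (378,146), nearest the far end of the shelf. The gantry is at (424,250). Top view: the van is at (469,216) under the lamp bar, the open track runs to the right (-y) of the gantry (377,318), and the hut is at (213,293).

```bash
cat > h.py <<'E'
import numpy as np,cv2
from plant import r
def cloud(c,d):
    m=r.camera_model(c); v,u=np.nonzero(d>0); z=d[v,u]; K=m['mtx']
    C=np.c_[(u-K[0,2])*z/K[0,0],(v-K[1,2])*z/K[1,1],z]
    return (C-m['t'])@m['R'], u, v
def px(c,X):
    m=r.camera_model(c); q=m['mtx']@(m['R']@np.asarray(X)+m['t']); return q[:2]/q[2]
def ray(c,uv,z):
    m=r.camera_model(c); o=-m['R'].T@m['t']; d=m['R'].T@np.linalg.inv(m['mtx'])@np.r_[uv,1]
    return o+d*(z-o[2])/d[2]
def rect(P):
    (cx,cy),(w,h),a=cv2.minAreaRect((P[:,:2]*1000).astype(np.float32)); return np.round([cx,cy,w,h,a],1),len(P)
E
python3 - <<'E'
from h import *
for c in ("side","top"):
    d=np.load(f"pics/{c}0.npy"); P,u,v=cloud(c,d)
    print(c,"cam",-r.camera_model(c)['R'].T@r.camera_model(c)['t'])
    def s(n,box,z0,z1):
        (a,b,e,f)=box
        k=(u>=a)&(u<=e)&(v>=b)&(v<=f)&(P[:,2]>z0)&(P[:,2]<z1)
        if k.sum()>5: print(n,*rect(P[k]),"z",np.round(np.percentile(P[k,2],[2,50,98])*1000,1))
    if c=="top":
        s("lamp",(280,165,555,220),.215,.24); s("board",(280,150,530,270),.04,.058)
        s("vanroof",(450,190,490,240),.10,.125); s("gantry",(355,285,395,350),.085,.118); s("hop",(355,285,395,350),.118,.14)
        s("bed",(250,290,515,345),.006,.013); s("railtop",(270,290,500,345),.016,.03)
        s("hut",(185,265,240,310),.03,.1); s("frontrail",(290,235,530,270),.066,.085)
    else:
        s("lamp",(240,60,420,190),.215,.24)
        s("vanroof",(340,120,415,170),.10,.125); s("vanside",(340,120,415,170),.075,.10)
        s("gantry",(380,215,460,300),.085,.118); s("hop",(380,215,460,300),.118,.14)
        s("bed",(295,180,515,385),.006,.013); s("railtop",(310,205,485,360),.016,.03)
        s("frontrail",(295,140,445,285),.066,.085)
E
for i in side top; do :; done; python3 -c "
import cv2
a=cv2.imread('pics/top0.png')[155:345,250:560];cv2.imwrite('pics/topz.png',cv2.resize(a,None,fx=2.5,fy=2.5,interpolation=2))"
```

```text
side cam [0.217509   0.5329985  0.64131397]
lamp [657.  -36.6  48.4 495.6   3.7] 4607 z [216.2 226.4 229.9]
vanroof [ 667.1 -213.5  140.   133.9    3.7] 976 z [100.7 112.8 115.3]
vanside [ 666.8 -166.   166.   180.4   42.8] 759 z [76.  88.  99.6]
gantry [426.   35.2  41.8 104.3  85.5] 1037 z [ 87.5 107.7 116.5]
hop [426.   35.3  35.8  49.7  85.4] 534 z [118.8 126.5 128.7]
bed [450.4  16.4 545.2 162.9  80.7] 5186 z [ 6.9 11.2 12.9]
railtop [423.4  30.  512.7  99.5  78.2] 1383 z [16.2 20.7 27.3]
frontrail [585.6 -29.7 309.6 427.7  35.5] 2459 z [67.2 76.9 84.6]
top cam [0.42302012 0.12008861 1.09976086]
lamp [656.2 -38.2  47.5 492.3   3.7] 6647 z [219.2 224.8 228.8]
board [654.7 -38.6 198.3 500.8   3.6] 10330 z [45.6 49.9 54.4]
vanroof [ 629.3 -174.1   72.7   42.5    4.4] 715 z [101.8 111.5 115.6]
gantry [424.8  31.8  40.2 104.   85.4] 605 z [101.8 106.6 110.8]
hop [424.8  31.7  34.   49.8  85.9] 437 z [121.4 125.4 128.6]
bed [425.7  17.3 559.6 111.4  86. ] 5008 z [ 6.4 10.  12.8]
railtop [413.8   9.1 505.9  63.3  84.7] 796 z [16.5 20.  24.6]
hut [492.4 382.9  79.   61.8  76.5] 1014 z [44.5 53.1 61.3]
frontrail [580.5 -43.4  40.7 494.7   3.7] 980 z [69.9 75.  80.7]
```

View pics/topz.png

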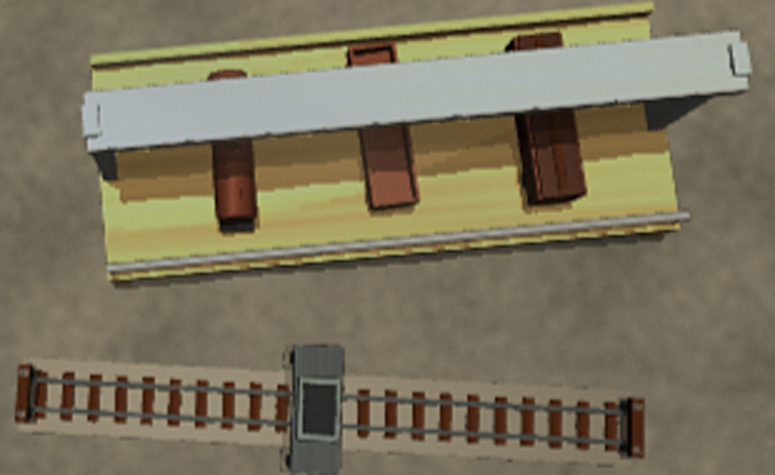

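Zoomed top view: the van's roof front end (crop (560,200)) sticks out in front of the lamp bar, and the shelf rail runs in front of it. The track slopes slightly the other way, with the gantry at crop (318,408).

```bash
python3 - <<'E'
from h import *
def loc(P,o,y): 
    a=np.deg2rad(y);c,s=np.cos(a),np.sin(a); Q=P-np.r_[o,0]; return np.c_[Q[:,0]*c+Q[:,1]*s,-Q[:,0]*s+Q[:,1]*c,P[:,2]]
for c in ("side","top"):
    P,u,v=cloud(c,np.load(f"pics/{c}0.npy")); P=P*1000
    Q=loc(P,[656,-37.5],3.7)
    k=(abs(Q[:,1]+135)<60)&(abs(Q[:,0])<90)&(Q[:,2]>106)&(Q[:,2]<118); R=Q[k]
    print(c,"roof",np.percentile(R,[0.5,2,98,99.5],axis=0).round(1)[:,:2].tolist(),rect(R/1000))
    # edges lateral per x-slice
    for a in range(-75,75,10):
        s=R[(R[:,0]>=a)&(R[:,0]<a+10)]
        if len(s)>15: print("  ",a+5,len(s),np.percentile(s[:,1],[2,98]).round(1),s[:,2].mean().round(1),end=";")
    k=(Q[:,2]>218)&(abs(Q[:,0])<40)&(abs(Q[:,1])<260); R=Q[k]
    print("\n lamp")
    for a in (-200,-160,-120,-80,0,80,160):
        s=R[(abs(R[:,1]-a)<20)]; print("  ",a,np.percentile(s[:,0],[1,99]).round(1),end=";")
    k=(Q[:,2]>70)&(Q[:,2]<82)&(Q[:,0]<-84)&(Q[:,0]>-102); print("\n rail x",Q[k,0].mean(),Q[k,2].max())
    T=loc(P,[425.3,33.5],-4.5)
    k=(abs(T[:,0])<25)&(T[:,2]>17)&(T[:,2]<25)&(T[:,1]<-30)&(T[:,1]>-260)
    print(" rails",end="")
    for a in range(-250,-30,40):
        s=T[k&(T[:,1]>=a)&(T[:,1]<a+40)]; L=s[s[:,0]>0];M=s[s[:,0]<0]
        if len(L)>4 and len(M)>4: print(a+20,len(L),np.median(L[:,0]).round(1),np.median(M[:,0]).round(1),end="; ")
    k=(abs(T[:,0])<45)&(T[:,2]>101)&(T[:,2]<112)&(abs(T[:,1])<40); R=T[k]; print("\n gantry",np.percentile(R,[1,99],axis=0).round(1)[:,:2].tolist())
    k=(abs(T[:,0])<40)&(T[:,2]>118)&(T[:,2]<132)&(abs(T[:,1])<40); R=T[k]; print(" hop",np.percentile(R,[1,99],axis=0).round(1)[:,:2].tolist())
    k=(abs(T[:,0])<40)&(T[:,2]>30)&(T[:,2]<55)&(abs(T[:,1])>180)&(abs(T[:,1])<320); R=T[k]; 
    for s in(-1,1):
        A=R[R[:,1]*s>0]; print(" stop",np.percentile(A[:,1],[2,98]).round(1) if len(A) else 0)
E
```

```text
side roof [[-70.0, -151.0], [-69.2, -149.2], [64.7, -110.9], [66.6, -110.1]] (array([  -0.4, -131. ,  140.1,   42.3,    0.8]), 793)
   -70 51 [-151. -113.] 111.1;   -60 58 [-148.4 -112.8] 112.6;   -50 59 [-150.  -113.3] 112.8;   -40 57 [-147.8 -112.4] 112.6;   -30 60 [-150.2 -111.9] 112.7;   -20 57 [-148.1 -111.3] 112.4;   -10 60 [-149.2 -112.5] 112.5;   0 54 [-147.8 -111.4] 112.4;   10 60 [-148.2 -111.1] 112.4;   20 51 [-149.9 -111.1] 112.8;   30 56 [-149.  -111.1] 112.6;   40 50 [-147.9 -109.4] 112.6;   50 56 [-147.2 -110.7] 112.7;   60 50 [-148.  -111.1] 112.8;
 lamp
   -200 [-21.3  23.6];   -160 [-21.9  22.8];   -120 [-21.6  24. ];   -80 [-21.9  23.2];   0 [-21.4  23.1];   80 [-21.9  23.4];   160 [-21.8  23.6];
 rail x -91.18736128254614 81.70746047020369
 rails-230 34 14.0 -12.2; -190 33 13.8 -12.5; -150 39 13.4 -12.1; -110 27 13.8 -12.2; -30 18 13.7 -10.8; 
 gantry [[-44.6, -18.0], [44.2, 21.9]]
 hop [[-23.9, -15.4], [24.3, 18.5]]
 stop [-281.8 -268.2]
 stop [245.5 255.7]
top roof [[-71.4, -155.1], [-70.3, -153.6], [66.1, -114.8], [67.9, -113.6]] (array([  -1.5, -133.8,  140.6,   41.9,    1.2]), 781)
   -70 66 [-154. -116.] 110.9;   -60 90 [-153.3 -115.7] 111.8;   -50 94 [-153.1 -115.7] 111.6;   -40 93 [-154.4 -115.9] 111.6;   -30 95 [-153.6 -114.6] 112.0;   -20 86 [-152.2 -115.4] 111.5;   -10 90 [-152.7 -115.7] 111.6;   0 44 [-154.  -114.8] 111.2;   60 89 [-150.5 -113.8] 112.0;   70 31 [-152.4 -113. ] 111.3;
 lamp
   -200 [-22.8  22.4];   -160 [-22.8  22.4];   -120 [-22.7  22.9];   -80 [-22.8  22.4];   0 [-22.6  22.3];   80 [-22.8  22.4];   160 [-23.   22.3];
 rail x -92.14837091292263 81.99509332769597
 rails-230 36 12.5 -13.3; -190 33 12.6 -13.3; -150 33 12.5 -13.5; -110 30 12.7 -13.4; -70 33 12.7 -13.3; -30 16 12.5 -12.8; 
 gantry [[-44.4, -21.6], [44.5, 18.2]]
 hop [[-24.9, -18.5], [23.9, 15.1]]
 stop [-283.3 -272.2]
 stop [242.3 319.8]
```

{"api": "move_arm", "payload": {"hand": [1,1,1,1,1], "xyz": [[0,0,0],[0,0,0],[34,-19,0],[34,-19,0],[34,-19,0]], "yaw": [6,6,0,0,0], "force": 80}}

```text
clock: 1.5
position: [0.2412, -0.4131, 0.2313]
tool_rot: [3.142, -0.0, 0.08]
wrist_force: [0.7, -0.9, 0.4]
opening: 0.0854
gripper_force: 0.0
```

{"api": "move_arm", "payload": {"hand": [1,1,1,1,1], "xyz": [[34,-19,0],[34,-19,0],[34,-19,0],[34,-19,0],[34,-19,0]], "yaw": [0,0,0,0,0]}}

```text
clock: 2.0
position: [0.4034, -0.3043, 0.2314]
tool_rot: [3.141, -0.0, 0.081]
wrist_force: [0.4, -1.0, 0.1]
opening: 0.0854
gripper_force: 0.0
```

{"api": "move_arm", "payload": {"hand": [1,1,1,1,1], "xyz": [[34,-19,0],[34,-19,0],[34,-19,0],[34,-19,0],[0,-19,0]], "yaw": [0,0,0,0,0]}}

```text
clock: 2.5
position: [0.5326, -0.198, 0.2301]
tool_rot: [-3.141, 0.0, 0.083]
wrist_force: [-1.1, -0.6, 0.1]
opening: 0.0855
gripper_force: 0.0
```

{"api": "move_arm", "payload": {"hand": [1,1,1], "xyz": [[0,0,0],[0,0,0],[0,0,0]], "yaw": [0,0,0]}}

```text
clock: 2.8
position: [0.5294, -0.2004, 0.2315]
tool_rot: [3.141, -0.0, 0.081]
wrist_force: [0.0, 0.6, 0.1]
opening: 0.0855
gripper_force: 0.0
```

```bash
python3 - <<'E'
from h import *
p,d=r.capture("side"); np.save("pics/s1.npy",d); cv2.imwrite("pics/s1.png",cv2.resize(p[20:260,230:550],None,fx=2.5,fy=2.5,interpolation=2))
o=r.get_obs(); print(o['joint_positions'].round(3),o['position'],o['tool_rot'],px("side",o['position']))
E
```

```text
[-0.362  0.352  0.153  1.371 -0.     2.7  ] [ 0.52947265 -0.20046666  0.23155556] [ 3.14130043e+00 -2.83781694e-04  8.02288387e-02] [451.81092175 102.19577423]
```

View pics/s1.png

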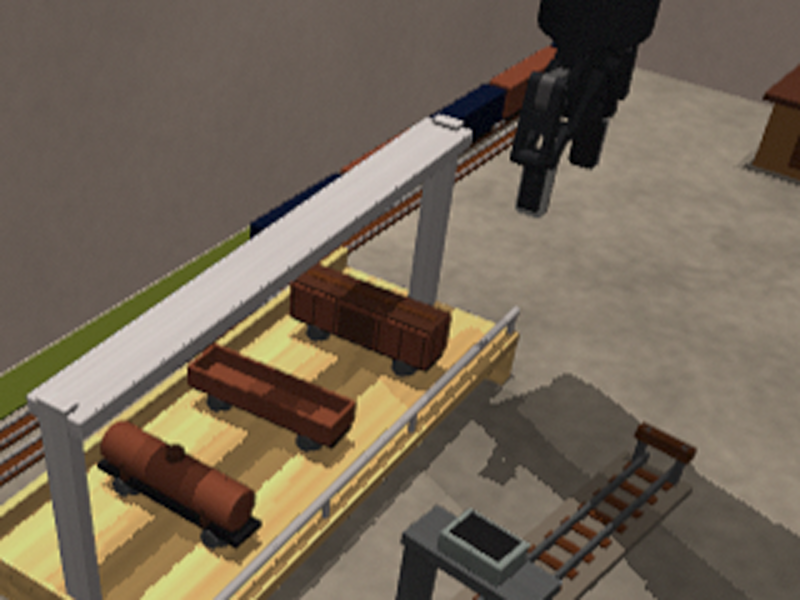

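The gripper hangs open in front of the lamp bar (fingers at about crop (535,190)), with the van behind it at (370,320).

```bash
python3 - <<'E'
from h import *
o=r.get_obs(); p=o['position']; a=o['tool_rot'][2]
P,u,v=cloud("side",np.load("pics/s1.npy")); Q=P-p
X=(Q[:,0]*np.cos(a)+Q[:,1]*np.sin(a))*1000; Y=(Q[:,0]*np.sin(a)-Q[:,1]*np.cos(a))*1000; Z=-Q[:,2]*1000
k=(abs(X)<90)&(abs(Y)<90)&(Z<25)&(Z>-260)
for z in range(-260,25,15):
    s=k&(Z>=z)&(Z<z+15)
    if s.sum()>4: print(z,s.sum(),"x",np.percentile(X[s],[2,98]).round(),"y",np.percentile(Y[s],[2,98]).round())
E
```

```text
-200 29 x [-34.  -5.] y [-42. -22.]
-185 511 x [-35.  30.] y [-38.   9.]
-170 485 x [-35.  31.] y [-39.  -1.]
-155 468 x [-35.  32.] y [-39.   0.]
-140 336 x [-35.  30.] y [-39.  -3.]
-125 312 x [-10.  13.] y [-70.   4.]
-110 403 x [-18.  14.] y [-71.  58.]
-95 318 x [-16.  13.] y [-73.  65.]
-80 311 x [-15.  13.] y [-76.  68.]
-65 156 x [-11.  11.] y [-75.  66.]
-50 182 x [-9. 12.] y [-58.  46.]
-35 191 x [-9. 13.] y [-58.  46.]
-20 58 x [-9. 13.] y [-51.  45.]
```

{"api": "move_arm", "payload": {"hand": [1,1,1,1,1], "xyz": [[24,-7,0],[24,-7,0],[24,-7,0],[0,0,0],[0,0,20]], "yaw": [0,0,0,0,0]}}

```text
clock: 3.35
position: [0.6011, -0.1738, 0.213]
tool_rot: [3.14, -0.003, 0.081]
wrist_force: [0.4, -1.3, -0.2]
opening: 0.0851
gripper_force: 0.0
```

{"api": "move_arm", "payload": {"hand": [1,1,1,1,1], "xyz": [[0,0,20],[0,0,20],[0,0,20],[0,0,0],[0,0,0]], "yaw": [0,0,0,0,0]}}

```text
clock: 3.85
position: [0.5996, -0.1735, 0.152]
tool_rot: [3.142, 0.0, 0.081]
wrist_force: [-0.2, -1.2, 0.3]
opening: 0.0849
gripper_force: 0.0
```

{"api": "move_arm", "payload": {"hand": [1,1,1,1,1], "xyz": [[0,0,12],[0,0,12],[0,0,12],[0,0,12],[0,0,0]], "yaw": [0,0,0,0,0]}}

```text
clock: 4.35
position: [0.5989, -0.1725, 0.1011]
tool_rot: [-3.141, 0.003, 0.081]
wrist_force: [0.0, 0.7, -0.4]
opening: 0.0853
gripper_force: 0.0
```

```bash
python3 - <<'E'
from h import *
p,d=r.capture("side"); np.save("pics/s2.npy",d); cv2.imwrite("pics/s2.png",cv2.resize(p[20:220,280:500],None,fx=3,fy=3,interpolation=2))
o=r.get_obs(); print(o['position'],o['wrist_force'])
E
```

```text
[ 0.59935674 -0.17266919  0.10226386] [-0.4031131   0.89482389  0.96369322]
```

View pics/s2.png

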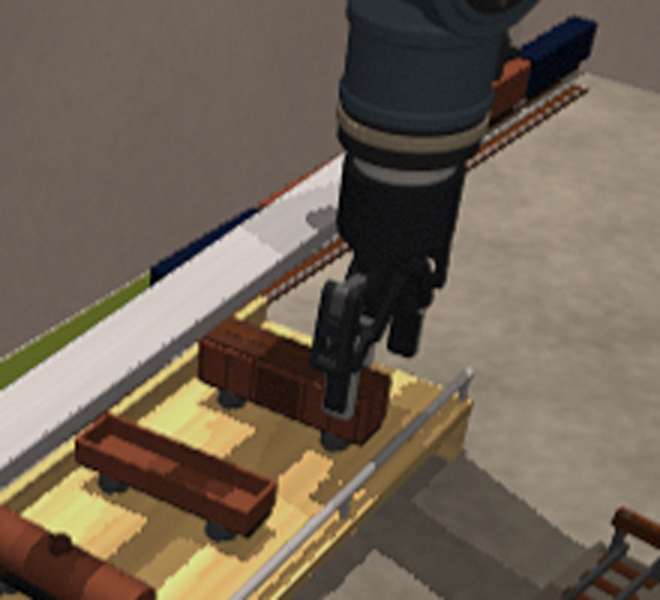

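The gripper straddles the van's front end, clear of the lamp bar. Down the rest of the way and close.

{"api": "move_arm", "payload": {"hand": [1,1,1,0,-1], "xyz": [[0,0,10],[0,0,11],[0,0,0],[0,0,0],[0,0,0]], "yaw": [0,0,0,0,0], "force": 80}}

```text
clock: 4.9
position: [0.6002, -0.1729, 0.0826]
tool_rot: [3.141, -0.0, 0.081]
wrist_force: [0.2, -0.5, 0.1]
opening: 0.0589
gripper_force: 0.0
```

{"api": "move_arm", "payload": {"hand": [-1,-1,-1,-1,-1], "xyz": [[0,0,0],[0,0,0],[0,0,0],[0,0,0],[0,0,0]], "yaw": [0,0,0,0,0]}}

```text
clock: 5.4
position: [0.6003, -0.1729, 0.0829]
tool_rot: [3.141, -0.001, 0.081]
wrist_force: [-2.0, 1.9, 6.0]
opening: 0.0389
gripper_force: 79.6
```

{"api": "move_arm", "payload": {"hand": [-1,-1,-1,-1,-1], "xyz": [[0,0,-5],[0,0,-10],[0,0,-12],[0,0,-12],[0,0,-11]], "yaw": [0,0,0,0,0]}}

```text
clock: 5.9
position: [0.6003, -0.1729, 0.1338]
tool_rot: [3.141, -0.001, 0.081]
wrist_force: [-0.3, -0.7, -2.0]
opening: 0.0388
gripper_force: 80.5
```

```bash
python3 - <<'E'
from h import *
p,d=r.capture("side"); np.save("pics/s3.npy",d); cv2.imwrite("pics/s3.png",cv2.resize(p[20:220,280:500],None,fx=3,fy=3,interpolation=2))
o=r.get_obs(); print(o['position'],o['wrist_force'],o['torque'])
E
```

```text
[ 0.60094576 -0.17314741  0.13557435] [ 0.08235713 -0.09754119  0.13770781] [ 0.05442745  0.1780694  -0.02826748]
```

View pics/s3.png

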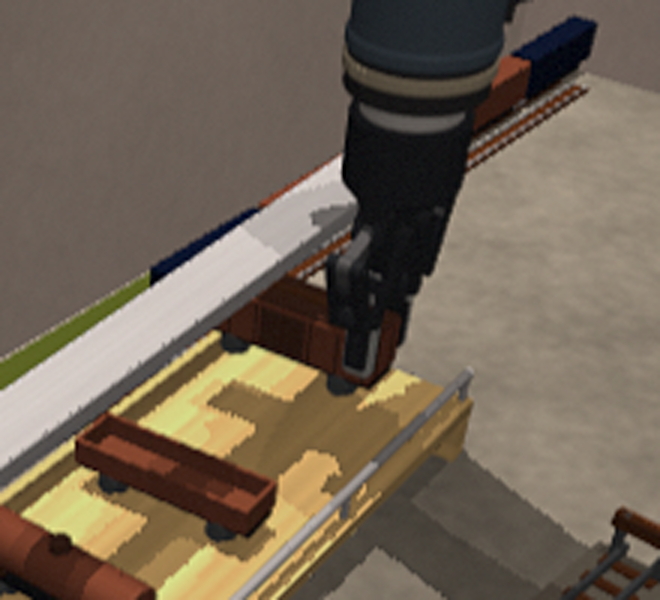

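```bash
python3 - <<'E'
from h import *
o=r.get_obs(); p=o['position']; a=o['tool_rot'][2]
P,u,v=cloud("side",np.load("pics/s3.npy")); Q=P-p
X=(Q[:,0]*np.cos(a)+Q[:,1]*np.sin(a))*1000; Y=(Q[:,0]*np.sin(a)-Q[:,1]*np.cos(a))*1000; Z=P[:,2]*1000
k=(abs(Y)<30)&(X>14)&(X<150)&(Z>80)&(Z<175)
for x in range(15,150,10):
    s=k&(X>=x)&(X<x+10)
    if s.sum()>8: print(x+5,s.sum(),"z",np.percentile(Z[s],[3,50,97]).round(1),"y",np.percentile(Y[s],[3,97]).round(1))
E
```

```text
20 92 z [108.4 135.6 160.3] y [-22.  -14.3]
30 83 z [113.6 144.1 163.3] y [-21.5 -12.8]
40 93 z [122.1 150.6 164.8] y [-22.   -3.6]
50 117 z [125.2 154.7 165.9] y [-22.4   9.3]
60 114 z [123.  156.5 165.4] y [-21.5  12.5]
70 114 z [123.3 156.9 165.3] y [-21.2  15.2]
80 109 z [125.7 157.3 165.5] y [-21.5  13.5]
90 65 z [121.7 144.4 164. ] y [-21.1   9.4]
100 61 z [107.7 131.3 150.3] y [-21.5  -5.7]
110 45 z [107.8 121.  139.3] y [-20.3 -12.1]
```

{"api": "move_arm", "payload": {"hand": [-1,-1,-1,-1,-1], "xyz": [[0,0,-5],[-10,0,0],[-20,0,0],[-25,0,0],[-25,0,0]], "yaw": [0,0,0,0,0]}}

```text
clock: 6.45
position: [0.5192, -0.1793, 0.137]
tool_rot: [-3.141, 0.001, 0.082]
wrist_force: [-0.2, -1.1, -2.0]
opening: 0.0382
gripper_force: 80.5
```

{"api": "move_arm", "payload": {"hand": [-1,-1,-1,-1,-1], "xyz": [[-25,0,0],[-25,0,0],[-25,0,0],[-20,0,0],[-10,0,0]], "yaw": [0,0,0,0,0]}}

```text
clock: 6.95
position: [0.4141, -0.1879, 0.1373]
tool_rot: [-3.141, 0.0, 0.081]
wrist_force: [0.5, 0.2, -1.6]
opening: 0.0384
gripper_force: 80.5
```

{"api": "move_arm", "payload": {"hand": [-1,-1,-1,-1,-1], "xyz": [[0,0,0],[0,0,0],[0,0,0],[0,0,0],[0,0,0]], "yaw": [-5,-8,-8,-8,-8]}}

```text
clock: 7.45
position: [0.416, -0.1879, 0.1373]
tool_rot: [3.142, -0.0, 0.733]
wrist_force: [0.5, 0.5, -2.7]
opening: 0.0383
gripper_force: 80.7
```

{"api": "move_arm", "payload": {"hand": [-1,-1,-1,-1,-1], "xyz": [[0,0,0],[0,0,0],[0,0,0],[0,0,0],[0,0,0]], "yaw": [-8,-8,-8,-8,-8]}}

```text
clock: 7.95
position: [0.416, -0.188, 0.1373]
tool_rot: [3.141, 0.0, 1.431]
wrist_force: [-0.3, 0.2, -2.4]
opening: 0.0386
gripper_force: 80.7
```

{"api": "move_arm", "payload": {"hand": [-1,-1,-1,-1], "xyz": [[0,0,0],[0,0,0],[0,0,0],[0,0,0]], "yaw": [-4,0,0,0]}}

```text
clock: 8.35
position: [0.4158, -0.1879, 0.1373]
tool_rot: [3.141, 0.0, 1.493]
wrist_force: [1.2, 0.1, -2.9]
opening: 0.0382
gripper_force: 80.7
```

```bash
cat >> h.py <<'E'
def loc(P,o,a): 
    c,s=np.cos(a),np.sin(a); Q=P-np.r_[o,0]; return np.c_[Q[:,0]*c+Q[:,1]*s,-Q[:,0]*s+Q[:,1]*c,P[:,2]]
def van(zr,c=("side","top"),n=""):
    o=r.get_obs(); p=o['position']*1000; print("tcp",p.round(1),np.rad2deg(o['tool_rot']).round(2),o['wrist_force'].round(1))
    a=np.deg2rad(-4.5)
    print("tcp siding",loc(p[None],[425.4,33.5],a).round(1))
    for cam in c:
        pic,d=r.capture(cam); 
        if n: cv2.imwrite(f"pics/{n}{cam}.png",pic)
        P,u,v=cloud(cam,d); T=loc(P*1000,[425.4,33.5],a)
        k=(abs(T[:,0])<40)&(T[:,1]>-240)&(T[:,1]<100)&(abs(T[:,2]-zr)<5); R=T[k]
        print(cam,k.sum())
        for y in range(-220,100,15):
            s=R[(R[:,1]>=y)&(R[:,1]<y+15)]
            if len(s)>20: print("  ",y+7,len(s),np.percentile(s[:,0],[3,97]).round(1),s[:,2].mean().round(1))
        print("  y range",np.percentile(R[:,1],[.5,2,98,99.5]).round(1) if len(R) else 0)
        k=(abs(T[:,0])<25)&(T[:,2]>17)&(T[:,2]<24)&(T[:,1]<-30)&(T[:,1]>-260); s=T[k]; L=s[s[:,0]>6];M=s[s[:,0]<-6]
        print("  rails",len(L),len(M),np.median(L[:,0]).round(1),np.median(M[:,0]).round(1))
E
python3 -c "
from h import *
van(170)"
```

```text
tcp [ 415.8 -187.9  137.3] [179.99   0.    85.56] [ 1.2  0.1 -2.9]
tcp siding [[   7.8 -221.5  137.3]]
side 1064
   -213 167 [-21.8  36.6] 168.3
   -198 99 [-7.1 26.4] 167.3
   -183 97 [-6.9 25.6] 167.2
   -168 100 [-7.2 26.8] 167.1
   -153 108 [-6.9 26.7] 167.0
   -138 102 [-6.1 27.3] 167.0
   -123 114 [-7. 27.] 167.1
   -108 114 [-5.7 27.5] 166.7
   -93 106 [-5.8 27.5] 166.6
  y range [-228.  -225.1  -89.2  -87.6]
  rails 167 160 13.5 -12.3
top 839
   -213 108 [-11.1  29.1] 167.0
   -198 107 [-8.5 25.9] 166.8
   -183 101 [-8.  25.6] 166.7
   -168 99 [-7. 25.] 166.8
   -153 93 [-7.7 26. ] 166.6
   -138 96 [-6.8 26.7] 166.6
   -123 98 [-7.5 25.9] 166.7
   -108 92 [-6.6 25.9] 166.6
   -93 41 [-6.9 26.5] 166.6
  y range [-219.3 -217.6  -95.4  -91.7]
  rails 58 161 12.4 -13.5
```

{"api": "move_arm", "payload": {"hand": [-1,-1,-1,-1,-1], "xyz": [[12,-3,0],[12.5,-3,0],[10,-2.8,0],[0,0,15],[0,0,15]], "yaw": [-0.65,0,0,0,0]}}

```text
clock: 8.95
position: [0.4094, -0.1519, 0.1073]
tool_rot: [3.14, 0.0, 1.507]
wrist_force: [0.6, -0.2, -2.2]
opening: 0.0387
gripper_force: 80.6
```

{"api": "move_arm", "payload": {"hand": [-1,-1,-1,-1,-1], "xyz": [[0,0,15],[0,0,15],[0,0,15],[0,0,0],[0,0,0]], "yaw": [0,0,0,0,0]}}

```text
clock: 9.45
position: [0.4091, -0.1523, 0.0627]
tool_rot: [-3.141, -0.0, 1.507]
wrist_force: [0.1, 0.3, -2.7]
opening: 0.0385
gripper_force: 81.0
```

```bash
python3 -c "
from h import *
van(91.5)"
```

```text
tcp [ 409.1 -152.3   62.7] [-1.7999e+02 -1.0000e-02  8.6340e+01] [ 0.1  0.3 -2.7]
tcp siding [[  -1.7 -186.6   62.7]]
side 1232
   -198 23 [-32.2  20.6] 92.3
   -183 154 [-31.7  31.3] 92.3
   -168 124 [-19.1  24. ] 92.3
   -153 111 [-17.6  17.2] 92.3
   -138 124 [-19.3  17.2] 91.8
   -123 115 [-18.6  16.9] 91.9
   -108 129 [-19.2  16.9] 92.0
   -93 126 [-18.7  17.3] 92.1
   -78 126 [-18.2  17.6] 91.8
   -63 141 [-18.7  17.1] 91.7
   -48 52 [-16.8  16.9] 90.1
  y range [-192.6 -189.6  -53.     6. ]
  rails 18 161 12.8 -12.3
top 1177
   -183 49 [-24.6  22. ] 91.3
   -168 141 [-18.5  16.6] 91.4
   -153 140 [-18.7  17.6] 91.4
   -138 149 [-18.1  16.9] 91.5
   -123 135 [-18.8  17.6] 91.2
   -108 143 [-19.4  17.3] 91.1
   -93 143 [-18.6  17.5] 91.3
   -78 132 [-19.2  17. ] 90.8
   -63 143 [-18.3  17.9] 90.8
  y range [-179.1 -177.5  -57.5  -55.6]
  rails 22 20 12.5 -13.4
```

{"api": "move_arm", "payload": {"hand": [-1,-1,-1,-1,-1], "xyz": [[0,0.7,3],[0,0,4],[0,0,3],[0,0,1],[0,0,0]], "yaw": [0,0,0,0,0]}}

```text
clock: 10.05
position: [0.4097, -0.1529, 0.0511]
tool_rot: [-3.141, -0.0, 1.506]
wrist_force: [0.1, 0.7, -2.7]
opening: 0.0382
gripper_force: 81.0
```

{"api": "move_arm", "payload": {"hand": [-1,-1,-1], "xyz": [[0,0,1],[0,0,1],[0,0,0]], "yaw": [0,0,0]}}

```text
clock: 10.35
position: [0.4099, -0.1529, 0.0493]
tool_rot: [3.142, -0.0, 1.506]
wrist_force: [-0.3, 1.3, -2.4]
opening: 0.0386
gripper_force: 81.0
```

{"api": "move_arm", "payload": {"hand": [-1,-1], "xyz": [[0,0,0.7],[0,0,0]], "yaw": [0,0]}}

```text
clock: 10.55
position: [0.41, -0.153, 0.0487]
tool_rot: [3.141, 0.0, 1.506]
wrist_force: [-0.3, -1.4, 1.8]
opening: 0.0387
gripper_force: 81.7
```

{"api": "move_arm", "payload": {"hand": [-1,-1,0,0.3,0.3], "xyz": [[0,0,0.3],[0,0,0],[0,0,0],[0,0,0],[0,0,0]], "yaw": [0,0,0,0,0]}}

```text
clock: 11.05
position: [0.4099, -0.1529, 0.0483]
tool_rot: [3.142, -0.0, 1.506]
wrist_force: [0.4, -0.4, -0.1]
opening: 0.0553
gripper_force: 0.0
```

```bash
python3 -c "
from h import *
van(77.5,n='set')
a=cv2.imread('pics/setside.png')[150:400,300:540];cv2.imwrite('pics/setz.png',cv2.resize(a,None,fx=2.4,fy=2.4,interpolation=2))"
```

```text
tcp [ 409.9 -152.9   48.3] [ 1.800e+02 -1.000e-02  8.631e+01] [ 0.4 -0.4 -0.1]
tcp siding [[  -0.8 -187.    48.3]]
side 1162
   -198 36 [-39.3  30. ] 77.3
   -183 167 [-38.9  35.6] 77.8
   -168 116 [-17.2  20.8] 78.3
   -153 114 [-17.5  18.9] 78.2
   -138 121 [-17.6  19. ] 78.1
   -123 111 [-17.1  19.7] 78.2
   -108 127 [-16.7  18.7] 78.4
   -93 125 [-16.8  20.4] 78.2
   -78 128 [-17.3  18.9] 78.1
   -63 104 [-17.4  19.1] 78.0
  y range [-194.3 -191.2  -57.3  -53.5]
  rails 19 117 13.3 -12.8
top 1124
   -183 44 [-31.4  31.4] 76.9
   -168 143 [-17.8  18.7] 77.1
   -153 139 [-18.8  19.5] 77.0
   -138 131 [-17.9  19. ] 77.3
   -123 140 [-17.2  19.6] 76.8
   -108 136 [-17.7  17.4] 77.4
   -93 135 [-18.4  20.1] 77.2
   -78 131 [-17.2  19.4] 77.1
   -63 125 [-18.1  18.9] 77.1
  y range [-179.2 -177.3  -58.8  -56.9]
  rails 20 19 12.4 -13.6
```

View pics/setz.png

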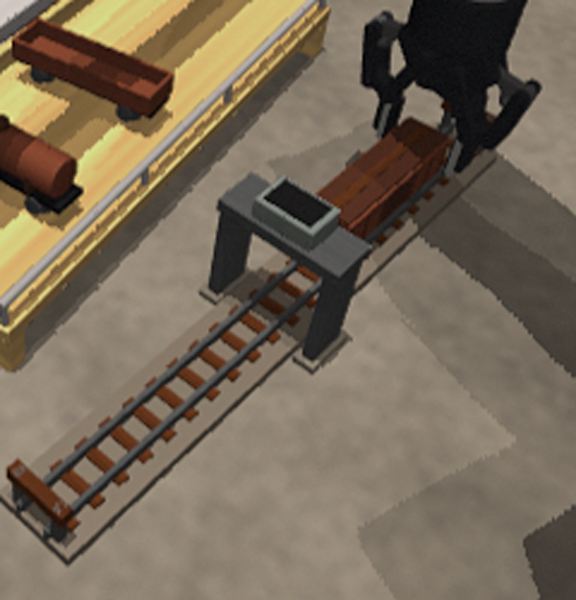

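The van sits level on the rails: its roof at 77.6 mm matches the expected 77.5. It is clear of the gantry, with its near end at crop (345,215). I'll lift off, move behind its outer end, and push it along the rails with the fingers shut.

{"api": "move_arm", "payload": {"hand": [0.3,0.3,0.3,0.3,0.3], "xyz": [[0,0.5,-8],[0,0,-16],[0,0,-20],[0,0,-16],[0,0,0]], "yaw": [0.4,0.4,0,0,0], "force": 40}}

```text
clock: 11.65
position: [0.4117, -0.1534, 0.1106]
tool_rot: [3.138, 0.001, 1.492]
wrist_force: [0.2, 0.0, -0.8]
opening: 0.0555
gripper_force: 0.0
```

{"api": "move_arm", "payload": {"hand": [-1,-1,-1,-1,-1], "xyz": [[-12,0.5,0],[-12,0,0],[-8,0,0],[0,0,0],[0,0,0]], "yaw": [0,0,0,0,0]}}

```text
clock: 12.15
position: [0.4081, -0.1851, 0.1079]
tool_rot: [-3.141, -0.0, 1.491]
wrist_force: [-0.2, 0.5, -0.9]
opening: 0.0002
gripper_force: 0.0
```

```bash
python3 -c "
from h import *
van(77.5,c=('side','top'))
print(r.get_obs()['opening'])"
```

```text
tcp [ 408.1 -185.1  107.9] [-1.7996e+02 -2.0000e-02  8.5460e+01] [-0.2  0.5 -0.9]
tcp siding [[-1.000e-01 -2.193e+02  1.079e+02]]
side 1077
   -198 25 [-16.9  16.4] 77.5
   -183 106 [-17.1  20.2] 78.2
   -168 106 [-17.   19.1] 78.3
   -153 117 [-16.5  19. ] 78.4
   -138 113 [-17.1  19. ] 78.1
   -123 116 [-16.6  19.8] 78.2
   -108 124 [-17.1  19. ] 78.2
   -93 127 [-17.5  18.3] 78.2
   -78 126 [-17.   19.3] 78.1
   -63 102 [-17.1  19.1] 78.1
  y range [-193.6 -190.5  -56.5  -53.8]
  rails 20 143 13.3 -12.3
top 1272
   -198 58 [-18.9  17.8] 76.9
   -183 126 [-17.5  18. ] 77.3
   -168 144 [-17.8  18.7] 77.1
   -153 137 [-17.1  19.3] 77.2
   -138 135 [-18.   18.9] 77.2
   -123 146 [-18.2  19.8] 76.9
   -108 135 [-17.4  19.2] 77.4
   -93 130 [-17.1  18.5] 77.2
   -78 133 [-17.3  19.4] 77.1
   -63 128 [-16.5  18.7] 77.2
  y range [-195.3 -193.6  -59.1  -56.9]
  rails 45 43 12.4 -13.5
-0.0005703992515721336
```

{"api": "move_arm", "payload": {"hand": [-1,-1,-1,-1,-1], "xyz": [[0,0,20],[0,0,25],[0,0,20],[0,0,3],[0,0,0]], "yaw": [0,0,0,0,0]}}

```text
clock: 12.75
position: [0.4081, -0.1846, 0.0403]
tool_rot: [-3.141, -0.0, 1.493]
wrist_force: [-0.1, -0.3, 0.5]
opening: -0.0003
gripper_force: 0.0
```

{"api": "move_arm", "payload": {"hand": [-1,-1,-1,-1,-1], "xyz": [[4,0,0],[4,0,0],[4,0,0],[4,0,0],[4,0,0]], "yaw": [0,0,0,0,0]}}

```text
clock: 13.25
position: [0.4103, -0.1649, 0.0407]
tool_rot: [3.141, 0.001, 1.493]
wrist_force: [-0.4, -2.7, 2.6]
opening: 0.0001
gripper_force: 1.5
```

```bash
python3 -c "
from h import *
van(77.5,c=('side','top'))" | grep -v "^   -[0-9]"
```

```text
tcp [ 410.3 -164.9   40.7] [1.7996e+02 4.0000e-02 8.5520e+01] [-0.4 -2.7  2.6]
tcp siding [[   0.5 -199.    40.7]]
side 1056
  y range [-192.9 -188.8  -54.6  -48.9]
  rails 17 142 13.9 -12.6
top 1259
  y range [-187.  -185.   -51.1  -49.3]
  rails 13 14 12.4 -13.5
```

{"api": "move_arm", "payload": {"hand": [-1,-1,-1,-1,-1], "xyz": [[4,0,0],[5,0,0],[5,0,0],[5,0,0],[5,0,0]], "yaw": [0,0,0,0,0]}}

```text
clock: 13.85
position: [0.4119, -0.1406, 0.0404]
tool_rot: [3.141, 0.0, 1.493]
wrist_force: [0.7, -2.9, 1.4]
opening: 0.0002
gripper_force: 1.5
```

{"api": "move_arm", "payload": {"hand": [-1,-1,-1,-1,-1], "xyz": [[5,0,0],[5,0,0],[5,0,0],[5,0,0],[5,0,0]], "yaw": [0,0,0,0,0]}}

```text
clock: 14.35
position: [0.4138, -0.1157, 0.0403]
tool_rot: [3.142, 0.0, 1.492]
wrist_force: [-0.3, -2.7, 2.8]
opening: -0.0002
gripper_force: 1.6
```

{"api": "move_arm", "payload": {"hand": [-1,-1,-1,-1,-1], "xyz": [[5,0,0],[5,0,0],[5,0,0],[5,0,0],[5,0,0]], "yaw": [0,0,0,0,0]}}

```text
clock: 14.85
position: [0.4158, -0.0908, 0.0403]
tool_rot: [3.142, 0.0, 1.492]
wrist_force: [0.6, -3.1, 2.4]
opening: 0.0001
gripper_force: 1.6
```

{"api": "move_arm", "payload": {"hand": [-1,-1,-1,-1,-1], "xyz": [[5,0,0],[5,0,0],[5,0,0],[5,0,0],[3,0,0]], "yaw": [0,0,0,0,0]}}

```text
clock: 15.35
position: [0.4175, -0.0678, 0.0403]
tool_rot: [-3.142, -0.0, 1.493]
wrist_force: [-0.4, -3.5, 1.9]
opening: 0.0
gripper_force: 1.5
```

```bash
python3 -c "
from h import *
van(77.5,n='p')
a=cv2.imread('pics/pside.png')[150:400,300:540];cv2.imwrite('pics/pz.png',cv2.resize(a,None,fx=2.4,fy=2.4,interpolation=2))"
```

```text
tcp [417.5 -67.8  40.3] [-1.800e+02 -1.000e-02  8.553e+01] [-0.4 -3.5  1.9]
tcp siding [[ 1.000e-01 -1.016e+02  4.030e+01]]
side 832
   -93 67 [-16.2  16.7] 78.2
   -78 124 [-16.7  19.3] 78.1
   -63 97 [-17.2  18.2] 78.2
   12 151 [-17.8  19.2] 78.3
   27 160 [-17.6  19. ] 78.2
   42 189 [-17.2  18.8] 77.8
  y range [-95.1 -92.1  50.   51. ]
  rails 34 107 13.7 -12.5
top 796
   -78 112 [-18.7  18.9] 76.7
   -63 137 [-17.9  18.8] 77.2
   -48 141 [-19.   19.4] 77.3
   -33 129 [-17.9  17.6] 77.1
   12 31 [-16.9  14.5] 77.1
   27 136 [-18.8  18.3] 77.1
   42 109 [-16.2  17.4] 76.4
  y range [-83.8 -80.9  46.2  47.2]
  rails 0 0 nan nan
  return _methods._mean(a, axis=axis, dtype=dtype,
  ret = ret.dtype.type(ret / rcount)
```

View pics/pz.png

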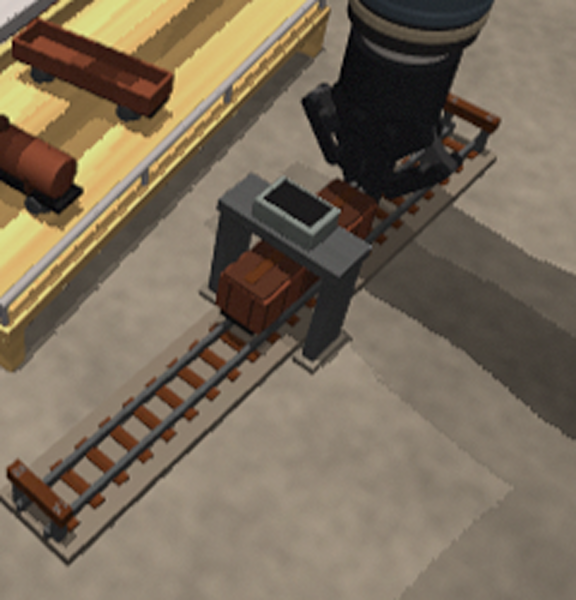

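The van is halfway through the portal, its lead end at crop (240,310), still on the rails. About 20.5 mm remain.

{"api": "move_arm", "payload": {"hand": [-1,-1,-1,-1,-1], "xyz": [[5,0,0],[5,0,0],[5,0,0],[3,0,0],[2,0,0]], "yaw": [0,0,0,0,0]}}

```text
clock: 15.95
position: [0.4191, -0.0479, 0.0403]
tool_rot: [-3.142, -0.0, 1.493]
wrist_force: [0.6, -0.7, -0.6]
opening: 0.0001
gripper_force: 0.6
```

{"api": "move_arm", "payload": {"hand": [-1,-1,-1,-1], "xyz": [[0,0,0],[-6,0,0],[-12,0,0],[-12,0,0]], "yaw": [0,0,0,0]}}

```text
clock: 16.35
position: [0.4166, -0.0794, 0.0403]
tool_rot: [3.142, 0.0, 1.493]
wrist_force: [0.4, 0.3, 0.1]
opening: -0.0001
gripper_force: 0.0
```

```bash
python3 - <<'E'
from h import *
print(r.get_obs()['position'],r.get_obs()['wrist_force'])
for c in("side","top"):
    E=[]
    for i in range(3):
        P,u,v=cloud(c,r.capture(c)[1]); T=loc(P*1000,[425.4,33.5],np.deg2rad(-4.5))
        k=(abs(T[:,0])<15)&(abs(T[:,2]-77.5)<4); R=T[k&(T[:,1]>-85)&(T[:,1]<90)]
        g=T[(abs(T[:,0])<45)&(abs(T[:,0])>28)&(abs(T[:,2]-107)<5)&(abs(T[:,1])<40)]
        E.append([*np.percentile(R[:,1],[.5,2,98,99.5]),*np.percentile(g[:,1],[1,99])])
    E=np.mean(E,0); print(c,E.round(1),"van mid",(E[0]+E[3])/2,(E[1]+E[2])/2,"gantry",E[4:].mean())
E
```

```text
[ 0.41664487 -0.07936797  0.0403189 ] [0.37632282 0.30353726 0.12013778]
side [-68.9 -67.4  70.2  70.9 -18.6  21.6] van mid 0.9829643745345749 1.407856721879483 gantry 1.5209005223947667
top [-71.8 -70.1  65.6  67.3 -21.   18.1] van mid -2.271732101075969 -2.258225416143084 gantry -1.479292441800526
```

The van is centred to within about 0.5 mm. I'll back the arm off and check before handing in.

{"api": "move_arm", "payload": {"hand": [-1,-1,-1,-1,-1], "xyz": [[-10,0,0],[0,0,-30],[0,0,-40],[0,0,-40],[0,0,0]], "yaw": [0,0,0,0,0]}}

```text
clock: 17.15
position: [0.4184, -0.0891, 0.1548]
tool_rot: [3.135, 0.001, 1.493]
wrist_force: [0.2, -0.5, -0.2]
opening: 0.0003
gripper_force: 0.0
```

```bash
python3 - <<'E'
from plant import r
import cv2
p,_=r.capture("side"); cv2.imwrite("pics/end.png",p); print(r.get_obs()['position'])
E
```

```text
[ 0.41750037 -0.08886552  0.15245646]
```

View pics/end.png

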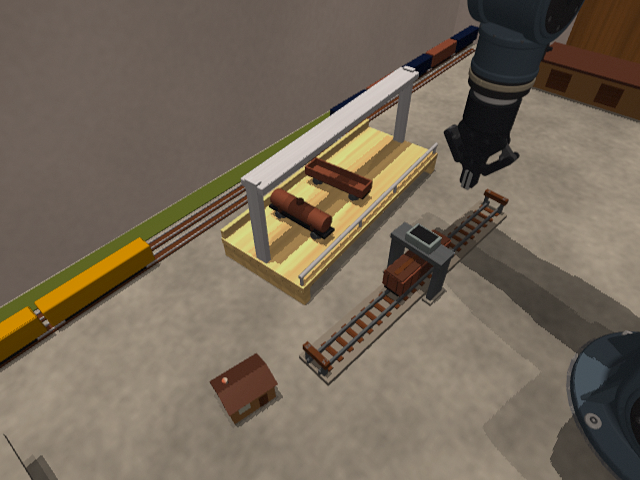

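The van stands under the gantry at about (415,265), and the tank wagon, open wagon and hut are where they were. The gripper is clear.

```bash
python3 -c "
from plant import r
print(r.finish_job())"
```

```text
the job is handed in; nothing more can be done
None
```

The van stands on the siding's rails, centred under the gantry to within about 0.5 mm by my measurements; I slid it by pushing its end with shut fingers after letting go, left the tank wagon, open wagon and hut untouched, and handed the job in at about 17 s (no verdict was returned).

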